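Set the light-gauge wheel to its third-largest opening and close the sensor arm

ROBOT

A 6-joint arm with a two-finger parallel gripper is mounted at the origin on a cart in front of the work surface, level with it; the furniture and walls round the work are solid. World frame = base frame: x ahead of the robot, y to its left, z up, the work surface at z = 0. Lengths are in mm, angles in rad, forces in N, time in s.
With the tool pointing down it reaches from about 300 to 775 mm from the base axis. Payload 14.6 kg.
Tool frame: the origin (TCP) lies midway between the tips of the shut fingers; the grasp point (between the pads) lies 19 mm behind it (pinch_z is the distance from the TCP to the grasp point, in mm); z points along the fingers, y is the direction in which the jaws open and shut (so a half turn about z gives the same grasp; the last joint's range is limited). The gripper opens to 94 mm and grips with 3 to 60 N. Pads are 16 mm wide; open, the fingers measure 119 mm over their backs; the gripper's body (75 mm by 177 mm) begins 78 mm behind the grasp point.
Start: joints at [1.237, 0.3, 1.521, -0, 1.321, -0.067], TCP at [145.003, 530.531, 205.446] pointing down, gripper open.
Joint ranges: [-3.03, 3.03], [-0.79, 2.21], [0.23, 2.52], [-1.04, 4.18], [0, 3.07], [-2.55, 2.55]. Speed limits (rad/s): [2.22, 2.22, 2.57, 3.14, 3.14, 3.14].

INTERFACE

Orientations are given as [roll, pitch, yaw] about the fixed x, y, z axes, in that order (R = Rz(yaw) Ry(pitch) Rx(roll)).
In Python, from cell import read_state, camera, sign_off, pinch_z gives the robot as it stands. The module is installed in compiled form; this text tells all that it offers.
- The arm moves only by the tool servo_tool, never from a script. Its argument "series" is a list of rows, each a list of 6 numbers: the shift along the tool's x, y, z in cm, then the turn, a rotation vector about the tool's x, y, z in rad. In form: [[tx, ty, tz, rx, ry, rz], ...]. A call has exactly 10 rows; each row is the pose to reach, as a shift and turn from the pose commanded when the call began, along the tool's axes at that moment; what a row does not reach only later rows make up. A row lasts 1/12 s, in which the tool goes at most 41.7 mm and 7.16 degrees, less where a joint would pass 70% of its speed; a pose out of reach is approached as far as the arm can. A call with a gripper value outside its range is refused whole. "gripper" is the finger opening in cm, from 0 to 9.4, set as the call begins (left out, the last holds). The fingers move at their own pace and stop on an object; "grip_force" is the grip in N (left out, the last holds). Time passes only in rows, so rows that repeat a pose let the fingers close, or fill a call up. It gives the time, the measured TCP pose, the force and the opening at its end, in the units of the state.
- read_state(): the state, without advancing time (a new reading comes with each control period).
- camera(name): name is "scene" or "top" or "wrist"; returns a dict with "pixels" (384x512x3 uint8, red, green, blue), "fx", "fy", "cx", "cy" (pixels), "pose" (4x4, takes a point from camera to world coordinates); the wrist camera has in their place "mount" (4x4, takes a point from camera to tool coordinates, whose origin is the TCP and whose axes are the flange's). Camera axes: x right, y down, z forward; pixel columns grow to the right and rows downward; lengths in mm; the calibration is good to about 2 mm. A picture is of the moment at which its call begins: read the wrist's pose just before it. There is no depth.
- sign_off(): hands the job in, once; it reports no verdict.
The state is a dict: "clock": time; "joints": joint angles; "qd": joint speeds; "effort": joint torques, N m; "eef_pos": TCP position; "eef_rot": TCP orientation; "wrist_force": force on the tool from outside, world axes, zero at the start; "moment": the same for the moment, N m; "finger_gap": finger opening in mm.
Only numpy, scipy, OpenCV 4.12 (cv2) and the standard library are available. Lean on these libraries where they do the work, as an engineer would, in place of code of your own. Each camera call takes 0.05 s, during which the arm holds its last target.

TASK

Make the light-gauge stand ready for a reading through the third-largest of the wheel's six openings: with the sensor arm still up, push the wheel round by its upright posts, click by click, until that opening has clicked in at the place where the sensor comes down (beside the arm's hinge). Then tip the sensor arm over and press it down fully flat over that opening, without shifting the dropper bottle, tape roll or timer.

Things in the scene. Friction and masses are not known exactly. Their poses are not given: they have to be found in the camera images.
- wheel_axis (a point): Centre of the top face of the aperture wheel: a plain metal disc, 124 mm across, 8 mm thick, lying level, top 48 mm above the worktop. Six upright steel posts (9 mm thick, 30 mm tall) stand on it at 53 mm radius, 60 degrees apart, half-way between the six openings. The wheel turns freely either way without a stop.
- opening_1 (a point): Centre (in the wheel's top face) of the largest of six round through-openings, 28 mm across. All six centres lie 40 mm from the wheel's axis, 60 degrees apart. Seen from above and going counter-clockwise from this one they get smaller: 28, 24, 20, 16, 12, 8 mm.
- opening_3 (a point): Centre (in the wheel's top face) of the third-largest opening, 20 mm across, 120 degrees counter-clockwise (from above) from the largest: the one to be used.
- wheel (a joint): Angle of the wheel about the vertical, rad, growing counter-clockwise seen from above; opening_3 is at gauge_spot at -2.094 and every full turn from there. A sprung roller clicks it into one of six places 60 degrees (1.047 rad) apart. About 2 to 4 N sideways on a post moves it. It starts in one of the other five clicks. Left within a few degrees of half-way it may stay there; pushed 10 degrees past half-way it snaps on.
- gauge_spot (a point): Fixed point of the stand, level with the wheel's top face, 40 mm from the wheel's axis towards the arm's hinge: where the sensor comes down and the opening in use must lie. Its x axis is the stand's own: from the hinge through the wheel's axis. The big machine beside the strip of worktop rises to 0.52 m: come in over it.
- sensor_hinge (a point): Middle of the sensor arm's level hinge pin, 62 mm above the worktop, on the stand's pillar, 78 mm from the wheel's axis.
- sensor_tip (a point): Middle of the free end of the sensor arm, a black bar 26 mm wide, 9 mm thick, that reaches 73 mm from its hinge, with a round sensor 28 mm across under it, 38 mm from the hinge. Closed it lies level between two posts, its top 69 mm above the worktop, its tip short of the wheel's axis by 5 mm.
- sensor_arm (a joint): Opening angle of the sensor arm, rad: 0 = down flat over the wheel (stop), 1.57 = upright, 1.75 = rear stop. It starts about upright (1.45 to 1.7). A stiff hinge holds it wherever it is left; 1 to 2 N at the tip moves it. If the wheel is not in a click, a post may stop it.
- tape_roll: Bystander: black tape roll lying flat, 55 mm across, 18 mm high; origin under its centre. Leave alone.
- drop_bottle: Bystander: small brown dropper bottle with a black pointed cap, 32 mm across, 76 mm high; origin under its centre. Leave alone.
- timer: Bystander: small light-grey timer, 46 x 52 x 19 mm; origin under its centre. Leave alone.

How it is judged (in metres and radians):
On the way:
1. the third-largest opening has clicked in at the gauge spot (within 4 mm, wheel at rest) while the sensor arm is still up (horizontal distance between opening_3 and gauge_spot below 0.004 m and velocity of joint wheel between -0.1 and 0.1 rad/s and value of joint sensor_arm above 1 rad), for 0.3 s.
At the end, for the whole second after the job is handed in: The third-largest opening is at the gauge spot within 4 mm, the wheel at rest, and the sensor arm is down flat (within 0.08 rad of its stop) (horizontal distance between opening_3 and gauge_spot below 0.004 m and velocity of joint wheel between -0.1 and 0.1 rad/s and value of joint sensor_arm below 0.08 rad); the robot touches nothing.
It fails at once if the tape roll is shifted by more than 25 mm (distance of tape_roll from where it was at the start of the episode above 0.025 m).
It fails at once if the dropper bottle is shifted by more than 25 mm (distance of drop_bottle from where it was at the start of the episode above 0.025 m).
It fails at once if the timer is shifted by more than 25 mm (distance of timer from where it was at the start of the episode above 0.025 m).
It also fails if it takes over 64 s, if anything falls off the work surface, if the arm or the gripper's body presses on something with over 40 N, if the wrist force passes 120 N, or if a joint passes its speed limit or range.

## Working session

There is one attempt and no reset: what is moved stays moved. The work goes in short steps, Python scripts to look and compute and a tool call to move; the robot and the scene stay as the last step left them, time stands still between calls to the robot, and variables do not carry over. Pictures are saved under pics/ and viewed, and the job is handed in when it is done.

Besides the shell and the picture viewer there is one more tool, called by a JSON object that holds its "op" and its "data". servo_tool: Moves the arm, as the interface text tells. Its arguments: {"type":"object","properties":{"series":{"type":"array"},"gripper":{"type":"number"},"grip_force":{"type":"number"}},"required":["series"]}

```bash
mkdir -p pics
cat > h.py <<'E'
import numpy as np, cv2
from cell import read_state, camera, sign_off, pinch_z
def snap(n,f):
    c=camera(n); cv2.imwrite(f'pics/{f}.png',cv2.cvtColor(c['pixels'],cv2.COLOR_RGB2BGR)); return c
E
python3 - <<'E'
from h import *
import pickle
s=read_state(); print(s)
d={}
for n in ['scene','top','wrist']:
    c=snap(n,n+'0'); d[n]=c
    print(n,c['fx'],c['fy'],c['cx'],c['cy'],np.round(c.get('pose',c.get('mount')),3).tolist())
pickle.dump((s,d),open('d0.pkl','wb'))
print(pinch_z)
E
```

```text
{'clock': 0.0, 'joints': array([ 1.23739130e+00,  3.00486513e-01,  1.52156355e+00,  1.86480653e-05,
        1.32069800e+00, -6.66302130e-02]), 'qd': array([ 0.00066717,  0.00093756,  0.00091528,  0.00024938, -0.00127706,
        0.00093482]), 'effort': array([ 3.50549679e-03, -5.31814384e+01, -3.52730405e+01,  7.09880982e-02,
        2.44872255e-02, -8.48633658e-05]), 'eef_pos': array([144.92237848, 530.2988464 , 204.88529245]), 'eef_rot': array([-3.14044101e+00, -9.49506294e-05,  2.87481316e+00]), 'wrist_force': array([ 0.2056113 ,  0.35752113, -1.07553966]), 'moment': array([-0.00157377, -0.04078506, -0.03156677]), 'finger_gap': 93.99579050818586}
scene 482.41633916650585 482.41633916650585 261.2594004152455 190.753008302411 [[-0.896, -0.325, 0.303, 231.568], [-0.445, 0.652, -0.615, 488.447], [0.003, -0.685, -0.728, 698.341], [0.0, 0.0, 0.0, 1.0]]
top 353.6315716509312 353.6315716509312 252.92446027698773 186.55162275223654 [[-0.009, -0.993, 0.121, 385.245], [-1.0, 0.008, -0.008, -24.009], [0.006, -0.121, -0.993, 929.227], [0.0, 0.0, 0.0, 1.0]]
wrist 304.5518110107371 304.5518110107371 256.9499289940302 192.02271789092893 [[-0.001, -0.959, -0.284, 82.119], [1.0, -0.001, -0.0, -0.267], [0.0, -0.284, 0.959, -179.803], [0.0, 0.0, 0.0, 1.0]]
18.8
```

View pics/scene0.png

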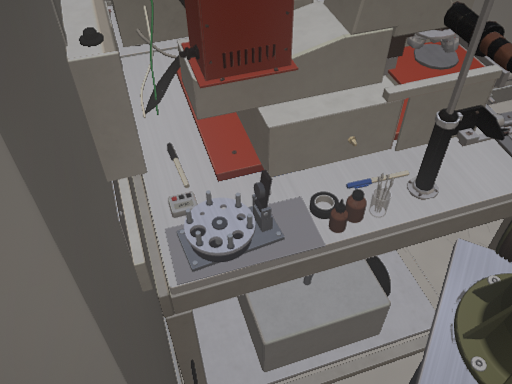

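View pics/top0.png

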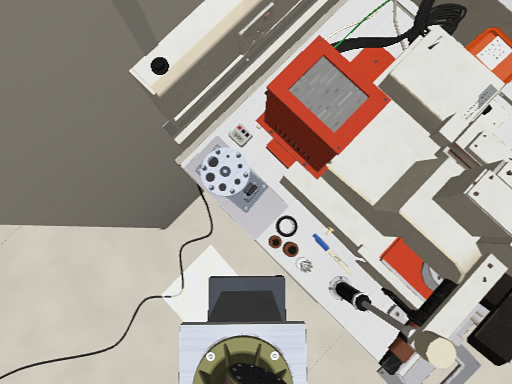

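View pics/wrist0.png

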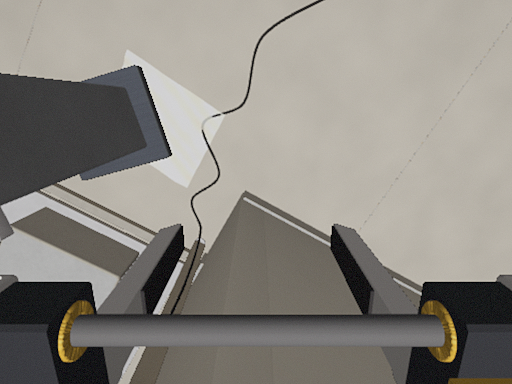

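The scene view shows the wheel near (220,228) with the sensor arm up at (263,195). The timer is at (182,203), the tape roll at (323,205) and the bottle(s) at (340,217). In the top view the wheel is at (224,171) and the arm at (250,190). Next I'll zoom in.

Run:
```python
import cv2
a=cv2.imread('pics/top0.png')[110:270,160:360]; cv2.imwrite('pics/top0z.png',cv2.resize(a,None,fx=3.7,fy=3.7,interpolation=cv2.INTER_CUBIC))
a=cv2.imread('pics/scene0.png')[150:290,140:400]; cv2.imwrite('pics/scene0z.png',cv2.resize(a,None,fx=3,fy=3,interpolation=cv2.INTER_CUBIC))
```

```text
(no output)
```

View pics/top0z.png

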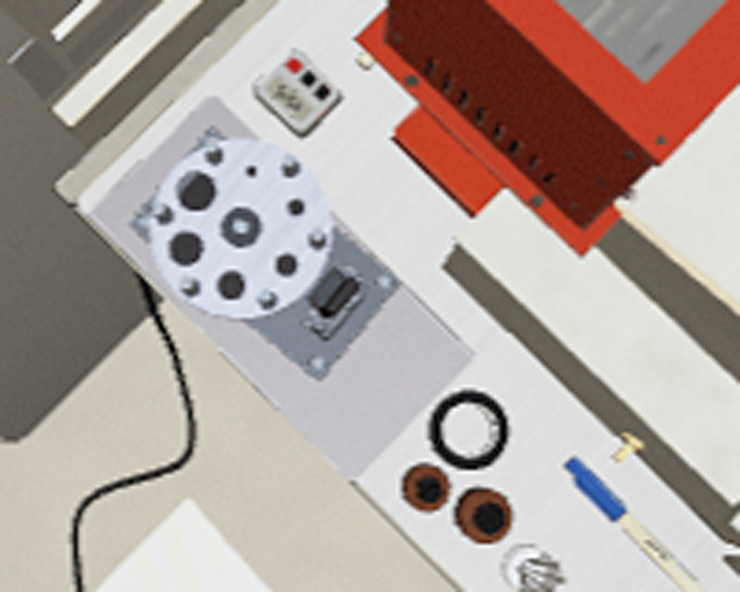

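View pics/scene0z.png

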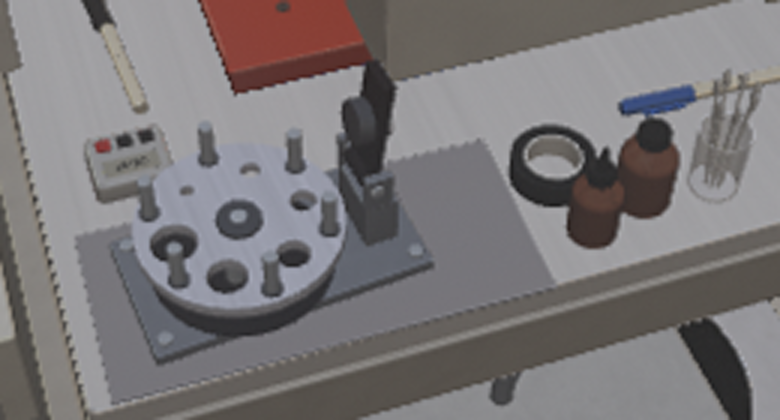

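Opening 1 (28 mm) is at zoom pixel (195,190), and opening 3 is at (230,285). The 16 mm opening at (285,265) currently sits beside the arm. So the wheel needs one click, +60° counter-clockwise. Next come the measurements.

```bash
cat >> h.py <<'E'
def ray(c,u,v,z,T=None):
    T=c['pose'] if T is None else T
    d=T[:3,:3]@np.array([(u-c['cx'])/c['fx'],(v-c['cy'])/c['fy'],1.]); o=T[:3,3]
    return o+d*(z-o[2])/d[2]
def proj(c,p,T=None):
    T=c['pose'] if T is None else T
    q=T[:3,:3].T@(np.asarray(p,float)-T[:3,3]); return np.array([c['cx']+c['fx']*q[0]/q[2],c['cy']+c['fy']*q[1]/q[2]])
E
python3 - <<'E'
from h import *
import pickle
s,d=pickle.load(open('d0.pkl','rb'))
for n,roi in [('top',(195,140,260,205)),('scene',(170,180,265,260))]:
    c=d[n]; g=cv2.cvtColor(c['pixels'],cv2.COLOR_RGB2GRAY)
    x0,y0,x1,y1=roi; a=cv2.resize(g[y0:y1,x0:x1],None,fx=6,fy=6,interpolation=cv2.INTER_CUBIC)
    m=(a<(120 if n=='top' else 85)).astype(np.uint8)
    nn,l,st,ce=cv2.connectedComponentsWithStats(m)
    for i in range(1,nn):
        if 60<st[i,4]<6000:
            u=(ce[i]+.5)/6-.5+[x0,y0]
            print(n,np.round(u,1),st[i,4]/36,np.round(ray(c,*u,48),1))
E
```

```text
top [241.6 143.4] 18.11111111111111 [603.7  -2.9  48. ]
top [217.7 152. ] 11.75 [581.8  58.   48. ]
top [238.3 155.6] 10.36111111111111 [572.    5.8  48. ]
top [227.5 155.9] 4.916666666666667 [571.7  33.1  48. ]
top [213.  161.6] 75.33333333333333 [557.1  69.8  48. ]
top [239.6 165.6] 13.38888888888889 [546.3   2.5  48. ]
top [204.3 168.1] 11.333333333333334 [540.6  91.7  48. ]
top [224.7 171.1] 68.38888888888889 [532.7  40.   48. ]
top [209.8 176.7] 62.0 [518.5  77.5  48. ]
top [245.5 175.3] 8.333333333333334 [521.4 -12.2  48. ]
top [237.  181.2] 25.0 [506.7   9.3  48. ]
top [199.  192.2] 113.69444444444444 [479.5 104.4  48. ]
top [222.1 186.7] 41.888888888888886 [492.9  46.7  48. ]
top [211.6 187.9] 9.13888888888889 [490.1  73.   48. ]
top [232.3 191.5] 7.722222222222222 [480.6  21.1  48. ]
scene [219.5 180. ] 4.194444444444445 [585.  -50.2  48. ]
scene [188.1 194.9] 17.25 [617.4   8.9  48. ]
scene [181.  196.6] 17.77777777777778 [626.9  18.4  48. ]
scene [208.8 201.7] 22.02777777777778 [575.    6.3  48. ]
scene [237.8 202.7] 30.666666666666668 [526.8 -14.8  48. ]
scene [173.6 198.6] 11.666666666666666 [636.1  28.6  48. ]
scene [185.4 203.7] 2.0 [610.2  29.6  48. ]
scene [181.  204.6] 1.7777777777777777 [616.   34.9  48. ]
scene [189.2 219.4] 26.444444444444443 [584.3  57.8  48. ]
scene [172.4 214.6] 3.25 [616.8  61.6  48. ]
scene [185.8 213.5] 2.5 [597.1  48.9  48. ]
scene [239.3 217.9] 13.694444444444445 [507.4  15.5  48. ]
scene [219.2 223.3] 118.94444444444444 [533.  42.  48.]
scene [249.2 223.7] 34.25 [485.8  19.4  48. ]
scene [197.8 234.1] 118.5 [553.8  78.8  48. ]
scene [234.3 239. ] 90.69444444444444 [493.1  60.3  48. ]
scene [252.  235.9] 2.4166666666666665 [469.2  41.1  48. ]
scene [214.9 243.2] 73.02777777777777 [518.   82.7  48. ]
```

{"op": "servo_tool", "data": {"series": [[-1.5, -2.4, -1, 0, 0, 0.12], [-3, -4.8, -2, 0, 0, 0.24], [-4.5, -7.2, -3, 0, 0, 0.36], [-6, -9.6, -4, 0, 0, 0.48], [-7.5, -12, -5, 0, 0, 0.6], [-9, -14.4, -6, 0, 0, 0.72], [-10.5, -16.8, -7, 0, 0, 0.84], [-12, -19.2, -8, 0, 0, 0.96], [-13.5, -21.5, -9, 0, 0, 1.08], [-15.3, -23.8, -9.5, 0, 0, 1.2]], "gripper": 0}}

```text
clock: 0.98
eef_pos: [229.8, 259.5, 301.5]
eef_rot: [3.141, -0.001, 1.669]
wrist_force: [-0.0, 0.8, 0.2]
finger_gap: 31.1
```

```bash
cat >> h.py <<'E'
from scipy.spatial.transform import Rotation as Ro
C=np.array([532.2,39.8]);a=np.radians(50);ex=np.array([np.cos(a),np.sin(a)]);ey=np.array([-ex[1],ex[0]])
def st(x,y): return C+x*ex+y*ey
def where():
    s=read_state(); R=Ro.from_euler('xyz',s['eef_rot']).as_matrix(); p=s['eef_pos']
    q=p[:2]-C
    print('t %.2f'%s['clock'],'tcp',np.round(p,1),'yaw %.3f'%s['eef_rot'][2],'stand',np.round([q@ex,q@ey],1),'F',np.round(s['wrist_force'],1),'gap %.1f'%s['finger_gap'])
    return s,R,p
def to(x,y,z,yaw=None):
    s,R,p=where(); t=np.array([*st(x,y),z]); print('shift cm',np.round(R.T@(t-p)/10,2), 'rz',None if yaw is None else round(float((s['eef_rot'][2]-yaw+np.pi)%(2*np.pi)-np.pi),3))
E
python3 - <<'E'
from h import *
snap('wrist','w1');snap('top','t1'); snap('scene','s1')
to(20,45,200,0.873)
E
```

```text
t 1.13 tcp [230.4 259.8 300.9] yaw 1.672 stand [-25.5 372.6] F [ 0.1 -0.4  0.8] gap 18.8
shift cm [-20.32  26.09  10.11] rz 0.799
```

View pics/w1.png

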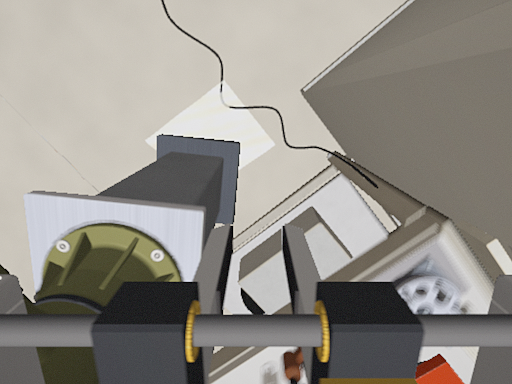

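View pics/t1.png

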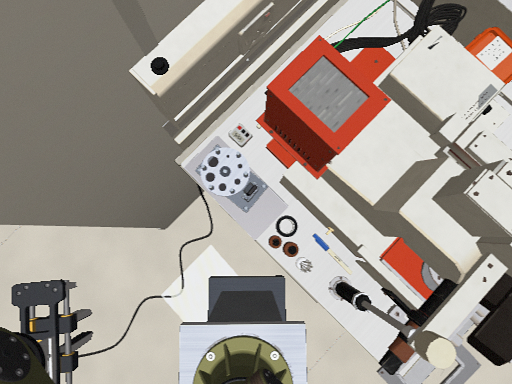

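View pics/s1.png

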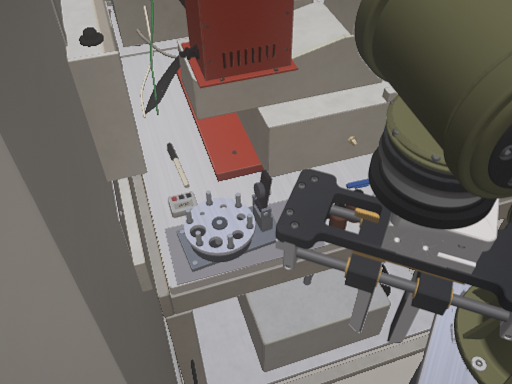

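The machine's floor corner shows at wrist pixel (303,92), with its face running down to the right past (400,215). I'll locate that face by ray.

Run:
```python
from h import *
import pickle
s,d=pickle.load(open('d0.pkl','rb'))
_,R,p=where()
c=camera('wrist'); E=np.eye(4);E[:3,:3]=R;E[:3,3]=p; T=E@c['mount']
for z in (-700,-780,-850):
  for u,v in ((303,92),(355,160)):
    q=ray(c,u,v,z,T); print('w',z,np.round(q[:2]),np.round([(q[:2]-C)@ex,(q[:2]-C)@ey]))
  for u,v in ((165,230),(195,193)):
    q=ray(d['top'],u,v,z); print('t',z,np.round(q[:2]),np.round([(q[:2]-C)@ex,(q[:2]-C)@ey]))
# strip end in top, z=0
for u,v in ((181,164),(235,113)):
    q=ray(d['top'],u,v,0); print('strip end',np.round(q[:2]),np.round([(q[:2]-C)@ex,(q[:2]-C)@ey]))
```

```text
t 1.13 tcp [230.4 259.8 300.9] yaw 1.672 stand [-25.5 372.6] F [ 0.1 -0.4  0.8] gap 18.8
w -700 [389. 395.] [180. 338.]
w -700 [629. 164.] [157.   6.]
t -700 [387. 367.] [158. 321.]
t -700 [556. 232.] [162. 105.]
w -780 [401. 398.] [190. 331.]
w -780 [656. 152.] [166. -23.]
t -780 [388. 386.] [172. 333.]
t -780 [565. 244.] [178. 107.]
w -850 [411. 402.] [199. 326.]
w -850 [680. 142.] [173. -48.]
t -850 [388. 403.] [185. 344.]
t -850 [572. 255.] [191. 108.]
strip end [561. 160.] [110.  55.]
strip end [700.  16.] [  90. -144.]
```

{"op": "servo_tool", "data": {"series": [[-2, 2.6, 1, 0, 0, 0.09], [-4, 5.2, 2, 0, 0, 0.18], [-6.1, 7.8, 3, 0, 0, 0.27], [-8.1, 10.4, 4, 0, 0, 0.36], [-10.2, 13, 5, 0, 0, 0.45], [-12.2, 15.7, 6, 0, 0, 0.54], [-14.2, 18.3, 7, 0, 0, 0.63], [-16.3, 20.9, 8, 0, 0, 0.72], [-18.5, 23.5, 9, 0, 0, 0.8], [-20.3, 26.1, 10.1, 0, 0, 0.8]]}}

```text
clock: 2.02
eef_pos: [511.8, 85.7, 198.0]
eef_rot: [-3.141, 0.001, 0.872]
wrist_force: [-0.1, 0.1, 0.2]
finger_gap: 0.3
```

Run:
```python
from h import *
snap('wrist','w2');snap('top','t2'); snap('scene','s2')
to(20,45,60,0.873)
```

```text
t 2.17 tcp [510.9  86.  197. ] yaw 0.876 stand [21.7 46.1] F [-0.6  0.6  0.4] gap 0.5
shift cm [-0.13  0.15 13.7 ] rz 0.003
```

View pics/w2.png

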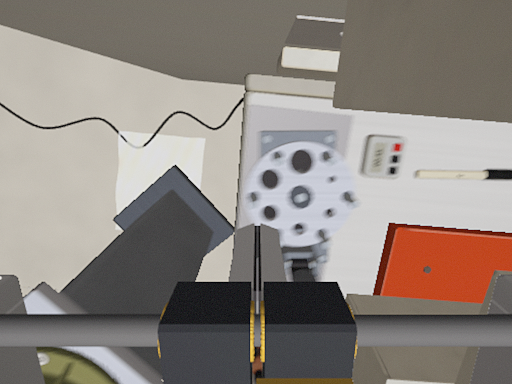

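View pics/s2.png

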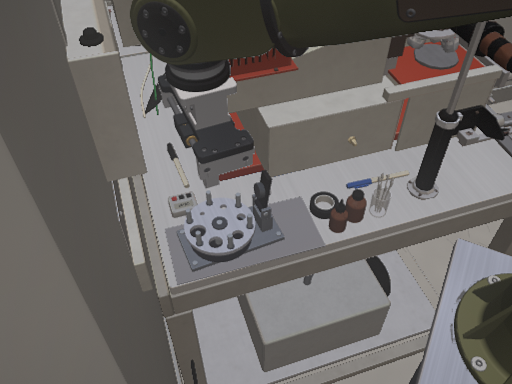

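The wrist view shows the wheel centred at about (301,197), with the fingertips at about (257,228) on its robot side. I'll cross-check the wheel position from this view.

Run:
```python
from h import *
s,R,p=where()
c=camera('wrist'); E=np.eye(4);E[:3,:3]=R;E[:3,3]=p; T=E@c['mount']
g=cv2.cvtColor(c['pixels'],cv2.COLOR_RGB2GRAY)
x0,y0,x1,y1=235,130,365,255; a=cv2.resize(g[y0:y1,x0:x1],None,fx=5,fy=5,interpolation=cv2.INTER_CUBIC)
m=(a<110).astype(np.uint8); nn,l,stt,ce=cv2.connectedComponentsWithStats(m)
for i in range(1,nn):
    if 200<stt[i,4]<15000:
        u=(ce[i]+.5)/5-.5+[x0,y0]; q=ray(c,*u,48,T)[:2]-C; print(np.round(u,1),stt[i,4]//25,'stand',np.round([q@ex,q@ey],1),'r %.1f ang %.1f'%(np.hypot(*q),np.degrees(np.arctan2(q@ey,q@ex))))
for k in range(6):
    th=np.radians(30+60*k); print('post',30+60*k,np.round(proj(c,[*st(53*np.cos(th),53*np.sin(th)),78],T)))
print('tcp wrist',proj(c,p,T),'C',proj(c,[*C,48],T),'tip',proj(c,[*st(-78,0),135],T))
big=cv2.resize(cv2.cvtColor(c['pixels'],cv2.COLOR_RGB2BGR)[120:300,200:400],None,fx=3.3,fy=3.3,interpolation=cv2.INTER_CUBIC);cv2.imwrite('pics/w2z.png',big)
```

```text
t 2.17 tcp [510.9  86.  197. ] yaw 0.876 stand [21.7 46.1] F [-0.6  0.6  0.4] gap 0.5
[362.2 161.2] 79 stand [ 42.6 -69.2] r 81.3 ang -58.4
[299.5 161.6] 451 stand [41.9 -0.8] r 41.9 ang -1.0
[275.  155.4] 56 stand [48.6 26.1] r 55.2 ang 28.2
[324.1 156.6] 79 stand [ 47.5 -27.3] r 54.8 ang -29.8
[267.6 179.4] 308 stand [21.8 33.8] r 40.2 ang 57.2
[330.  179.6] 25 stand [ 21.7 -35.5] r 41.6 ang -58.5
[298.3 197. ] 344 stand [ 1.2 -1.1] r 1.7 ang -42.5
[251.2 197.1] 75 stand [ 1.  52.1] r 52.1 ang 88.9
[346.2 198.2] 98 stand [  0.1 -55.4] r 55.4 ang -89.9
[267.3 213.1] 182 stand [-18.2  33.7] r 38.3 ang 118.4
[327.1 213.2] 46 stand [-18.1 -35.1] r 39.5 ang -117.3
[254.9 239.2] 249 stand [-51.2  47.9] r 70.1 ang 136.9
[268.8 227.5] 26 stand [-36.1  31.6] r 48.0 ang 138.8
[297.  228.1] 68 stand [-36.7  -1.2] r 36.8 ang -178.1
[320.2 236.5] 100 stand [-47.4 -28.9] r 55.5 ang -148.6
[294.4 248.9] 239 stand [-63.6   0.8] r 63.6 ang 179.3
post 30 [276. 163.]
post 90 [250. 207.]
post 150 [274. 247.]
post 210 [323. 247.]
post 270 [352. 207.]
post 330 [329. 163.]
tcp wrist [255.70352853 236.43963651] C [297.22631749 198.09465274] tip [305.41329478 306.30745599]
```

View pics/w2z.png

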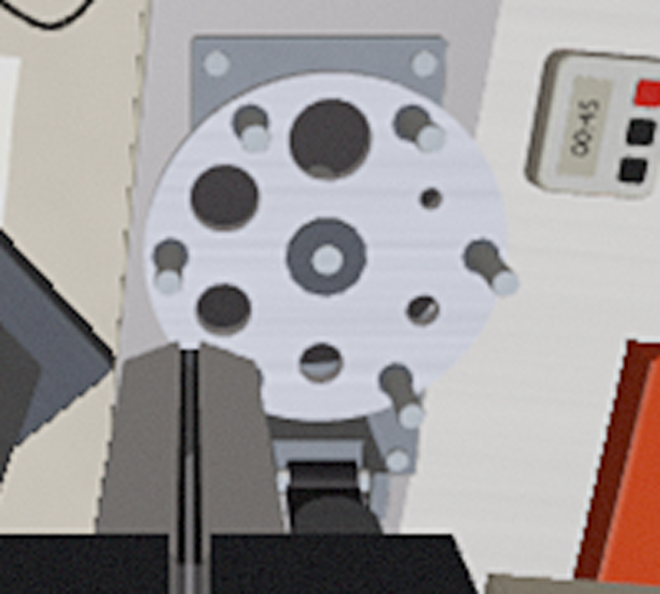

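{"op": "servo_tool", "data": {"series": [[0, 0, 2, 0, 0, 0], [0, 0.1, 4, 0, 0, 0], [-0.1, 0.1, 6, 0, 0, 0], [-0.1, 0.1, 8, 0, 0, 0], [-0.1, 0.1, 10, 0, 0, 0], [-0.1, 0.1, 11.5, 0, 0, 0], [-0.1, 0.1, 12.7, 0, 0, 0], [-0.1, 0.1, 13.4, 0, 0, 0], [-0.1, 0.1, 13.7, 0, 0, 0], [-0.1, 0.1, 13.7, 0, 0, 0]]}}

```text
clock: 3.05
eef_pos: [510.3, 85.2, 62.5]
eef_rot: [-3.141, 0.0, 0.876]
wrist_force: [0.5, 0.9, -0.2]
finger_gap: 0.3
```

Run:
```python
from h import *
snap('scene','s3')
to(-25,45,60,0.873)
a=cv2.imread('pics/s3.png')[150:290,140:340]; cv2.imwrite('pics/s3z.png',cv2.resize(a,None,fx=3.5,fy=3.5,interpolation=cv2.INTER_CUBIC))
```

```text
t 3.10 tcp [510.7  85.   63.1] yaw 0.876 stand [20.8 45.5] F [ 0.6 -0.7  0.1] gap 0.4
shift cm [-4.58  0.04  0.3 ] rz 0.003
```

View pics/s3z.png

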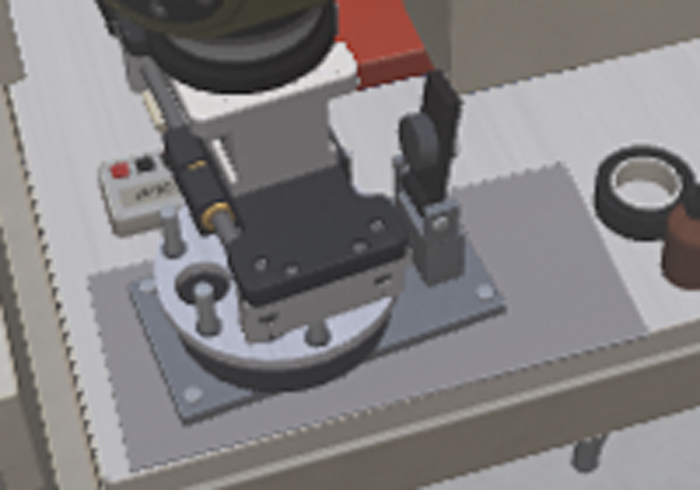

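{"op": "servo_tool", "data": {"series": [[-0.4, 0, 0, 0, 0, 0], [-0.8, 0, 0, 0, 0, 0], [-1.2, 0, 0, 0, 0, 0], [-1.5, 0, 0, 0, 0, 0], [-1.8, 0, 0, 0, 0, 0], [-2.1, 0, 0, 0, 0, 0], [-2.4, 0, 0, 0, 0, 0], [-2.7, 0, 0, 0, 0, 0], [-3.0, 0, 0, 0, 0, 0], [-3.3, 0, 0, 0, 0, 0]]}}

```text
clock: 3.93
eef_pos: [489.1, 58.7, 62.3]
eef_rot: [-3.141, 0.0, 0.875]
wrist_force: [6.4, -0.9, -0.5]
finger_gap: 0.4
```

Run:
```python
from h import *
snap('scene','s4')
to(-25,45,60,0.873)
a=cv2.imread('pics/s4.png')[150:290,140:340]; cv2.imwrite('pics/s4z.png',cv2.resize(a,None,fx=3.5,fy=3.5,interpolation=cv2.INTER_CUBIC))
```

```text
t 3.98 tcp [489.1  58.5  62.4] yaw 0.875 stand [-13.4  45. ] F [ 1.7 -1.3  0.3] gap 0.5
shift cm [-1.16 -0.01  0.24] rz 0.002
```

View pics/s4z.png

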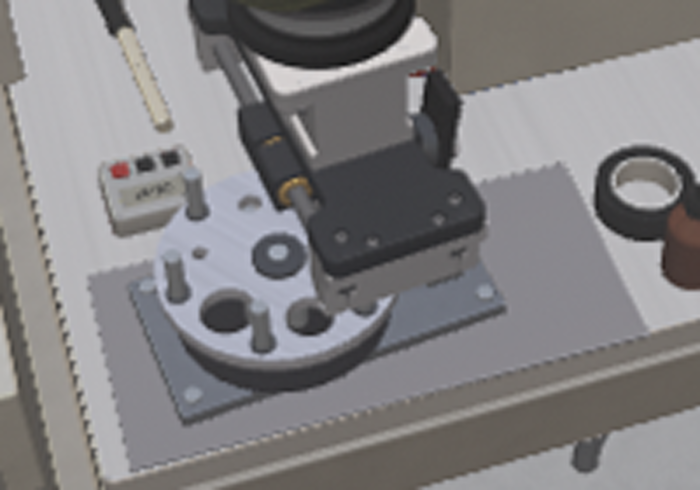

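{"op": "servo_tool", "data": {"series": [[-0.2, 0, 0, 0, 0, 0], [-0.35, 0, 0, 0, 0, 0], [-0.5, 0, 0, 0, 0, 0], [-0.65, 0, 0, 0, 0, 0], [-0.8, 0, 0, 0, 0, 0], [-0.95, 0, 0, 0, 0, 0], [-1.05, 0, 0, 0, 0, 0], [-1.15, 0, 0, 0, 0, 0], [-1.15, 0, 0, 0, 0, 0], [-1.15, 0, 0, 0, 0, 0]]}}

```text
clock: 4.82
eef_pos: [482.1, 50.2, 62.5]
eef_rot: [3.142, 0.0, 0.875]
wrist_force: [0.0, -1.1, 0.0]
finger_gap: 0.5
```

Run:
```python
from h import *
snap('scene','s5')
to(-25,45,60,0.873)
a=cv2.imread('pics/s5.png')[150:290,140:340]; cv2.imwrite('pics/s5z.png',cv2.resize(a,None,fx=3.5,fy=3.5,interpolation=cv2.INTER_CUBIC))
```

```text
t 4.87 tcp [482.1  50.2  62.5] yaw 0.875 stand [-24.2  45.1] F [-0.2 -0.6 -0.4] gap 0.4
shift cm [-0.08  0.01  0.25] rz 0.002
```

View pics/s5z.png

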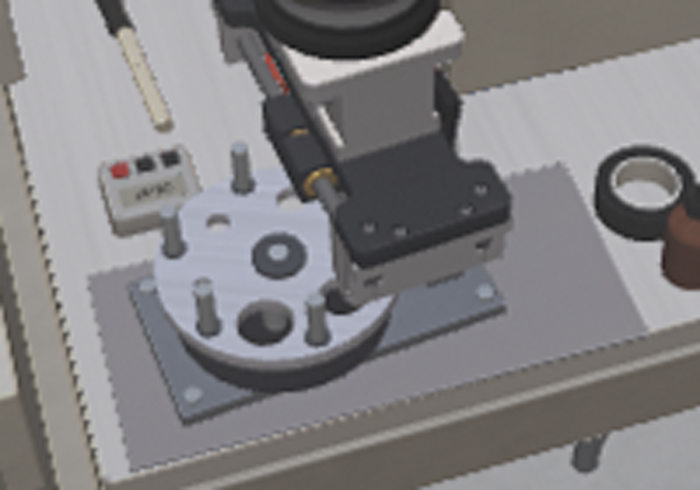

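{"op": "servo_tool", "data": {"series": [[0.2, 0, -1, 0, 0, 0], [0.2, 0, -3, 0, 0, 0], [0.2, 0, -5, 0, 0, 0], [0.2, 0, -7, 0, 0, 0], [0.2, -1, -9, 0, 0, 0], [0.2, -3, -11, 0, 0, 0], [0.2, -5, -13, 0, 0, 0], [0.2, -7, -14, 0, 0, 0], [0.2, -9, -14, 0, 0, 0], [0.2, -10, -14, 0, 0, 0]]}}

```text
clock: 5.7
eef_pos: [405.7, 117.0, 203.8]
eef_rot: [3.141, -0.002, 0.876]
wrist_force: [0.7, -0.5, -0.4]
finger_gap: 0.2
```

Run:
```python
from h import *
c=snap('top','t6'); snap('scene','s6')
where()
g=cv2.cvtColor(c['pixels'],cv2.COLOR_RGB2GRAY)
x0,y0,x1,y1=195,140,260,205; a=cv2.resize(g[y0:y1,x0:x1],None,fx=6,fy=6,interpolation=cv2.INTER_CUBIC)
nn,l,stt,ce=cv2.connectedComponentsWithStats((a<120).astype(np.uint8))
for i in range(1,nn):
    if 60<stt[i,4]<6000:
        u=(ce[i]+.5)/6-.5+[x0,y0]; q=ray(c,*u,48)[:2]-C; print(np.round(u,1),stt[i,4]//36,'r %.1f ang %.1f'%(np.hypot(*q),np.degrees(np.arctan2(q@ey,q@ex))))
for n,r in(('t6',(110,270,160,360)),('s6',(130,290,140,340))):
  a=cv2.imread(f'pics/{n}.png')[r[0]:r[1],r[2]:r[3]]; cv2.imwrite(f'pics/{n}z.png',cv2.resize(a,None,fx=3.7,fy=3.7,interpolation=cv2.INTER_CUBIC))
```

```text
t 5.80 tcp [406.1 116.6 203. ] yaw 0.876 stand [-22.3 145.9] F [ 0.3 -0.3  0.5] gap 0.5
[243.1 143.9] 11 r 84.1 ang -83.5
[217.7 152. ] 10 r 52.8 ang -30.0
[227.5 155.8] 12 r 40.1 ang -59.6
[238.3 155.7] 8 r 52.4 ang -90.6
[212.7 161.3] 3 r 40.1 ang 0.3
[239.7 165.7] 23 r 40.0 ang -119.5
[204.2 168.2] 9 r 52.6 ang 31.0
[224.7 171. ] 64 r 0.6 ang -15.7
[209.9 176.7] 80 r 39.9 ang 60.1
[245.5 175.4] 6 r 53.3 ang -151.8
[237.  181.1] 39 r 39.8 ang -179.6
[249.6 188.8] 121 r 76.8 ang -176.0
[222.1 186.8] 58 r 40.0 ang 120.0
[250.5 196.9] 27 r 91.8 ang 174.5
[232.4 191.5] 5 r 55.0 ang 150.3
```

View pics/t6z.png

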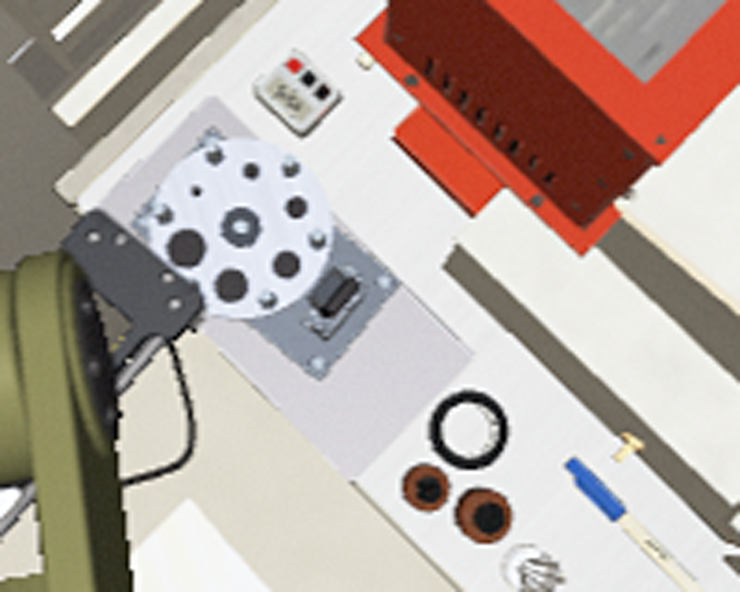

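View pics/s6z.png

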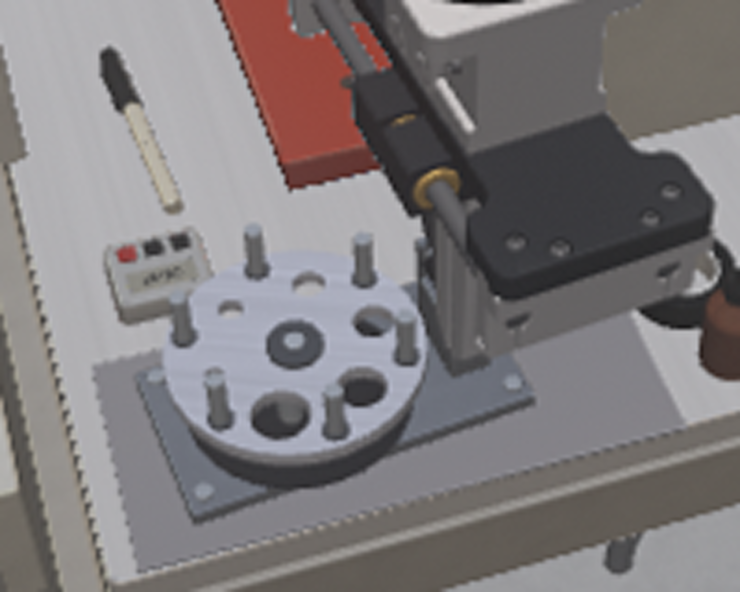

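Opening 3, the 20 mm one (area 39 px, between the 58 px and 25 px holes), is now at -179.6°, r 39.8, which is the gauge spot. Next I'll measure the arm tip.

Run:
```python
from h import *
import pickle
s,d=pickle.load(open('d0.pkl','rb'))
for n,(x0,y0,x1,y1) in (('top',(240,175,262,205)),('scene',(250,165,280,235))):
    c=d[n]; g=cv2.cvtColor(c['pixels'],cv2.COLOR_RGB2GRAY); a=cv2.resize(g[y0:y1,x0:x1],None,fx=20 if n=='top' else 8,fy=20 if n=='top' else 8,interpolation=cv2.INTER_CUBIC)
    cv2.imwrite(f'pics/arm_{n}.png',a)
t=d['top']
for z in (135,62): 
  for y in (-13,13):
    for x in (-74,-85):
      print(z,x,y,np.round(proj(t,[*st(x,y),z]),1),np.round(proj(d['scene'],[*st(x,y),z]),1))
```

```text
135 -74 -13 [250.8 181.1] [256.  170.2]
135 -85 -13 [254.5 184.2] [262.  168.4]
135 -74 13 [243.4 189.9] [262.3 180.4]
135 -85 13 [247.2 193. ] [268.4 178.5]
62 -74 -13 [250.7 185.1] [256.2 199.6]
62 -85 -13 [254.2 187.9] [261.9 197.8]
62 -74 13 [244.  193.2] [262.1 209.7]
62 -85 13 [247.5 196. ] [267.8 207.8]
```

View pics/arm_top.png

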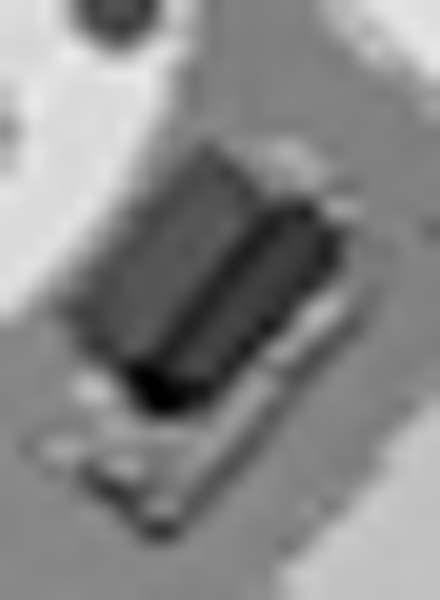

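View pics/arm_scene.png

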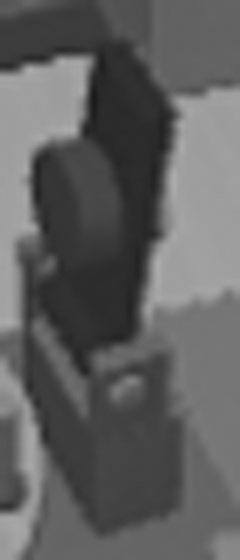

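The arm leans slightly back: its tip's back edge is near stand x ≈ -90. I'll move behind it, with the tool yawed to 2.443.

Run:
```python
from h import *
to(-120,0,180,2.443)
```

```text
t 5.80 tcp [406.1 116.6 203. ] yaw 0.876 stand [-22.3 145.9] F [ 0.3 -0.3  0.5] gap 0.5
shift cm [-9.83 14.56  2.3 ] rz -1.567
```

{"op": "servo_tool", "data": {"series": [[-2, 0, 0, 0, 0, -0.12], [-4, 1, 0, 0, 0, -0.24], [-6, 2.5, 0, 0, 0, -0.36], [-8, 4.5, 0, 0, 0, -0.48], [-9.8, 6.5, 0, 0, 0, -0.6], [-9.8, 8.5, 0, 0, 0, -0.72], [-9.8, 10.5, 0, 0, 0, -0.84], [-9.8, 12.5, 0, 0, 0, -0.96], [-9.8, 14, 0, 0, 0, -1.08], [-9.8, 14.6, 0, 0, 0, -1.2]]}}

```text
clock: 6.63
eef_pos: [457.2, -55.0, 201.9]
eef_rot: [-3.141, -0.0, 2.079]
wrist_force: [0.4, -0.3, -1.2]
finger_gap: 0.4
```

Run:
```python
from h import *
to(-120,0,115,2.443)
```

```text
t 6.63 tcp [457.2 -55.  201.9] yaw 2.079 stand [-120.8   -3.5] F [ 0.4 -0.3 -1.2] gap 0.4
shift cm [ 0.35 -0.04  8.69] rz -0.364
```

{"op": "servo_tool", "data": {"series": [[0.1, 0, 0, 0, 0, -0.12], [0.2, 0, 0, 0, 0, -0.24], [0.3, 0, 0, 0, 0, -0.364], [0.3, 0, 1, 0, 0, -0.364], [0.3, 0, 2.5, 0, 0, -0.364], [0.3, 0, 4, 0, 0, -0.364], [0.3, 0, 5.5, 0, 0, -0.364], [0.3, 0, 7, 0, 0, -0.364], [0.3, 0, 8, 0, 0, -0.364], [0.3, 0, 8.5, 0, 0, -0.364]]}}

```text
clock: 7.47
eef_pos: [453.9, -50.6, 115.6]
eef_rot: [-3.14, -0.002, 2.436]
wrist_force: [-0.1, 0.4, -0.3]
finger_gap: 0.4
```

Run:
```python
from h import *
snap('scene','s7'); snap('wrist','w7')
to(-78,0,115,2.443)
a=cv2.imread('pics/s7.png')[130:290,140:340]; cv2.imwrite('pics/s7z.png',cv2.resize(a,None,fx=3.5,fy=3.5,interpolation=cv2.INTER_CUBIC))
```

```text
t 7.57 tcp [454.2 -50.5 116.6] yaw 2.437 stand [-119.3    1.7] F [0.2 0.2 0.2] gap 0.2
shift cm [-0.15  4.13  0.16] rz -0.006
```

View pics/s7z.png

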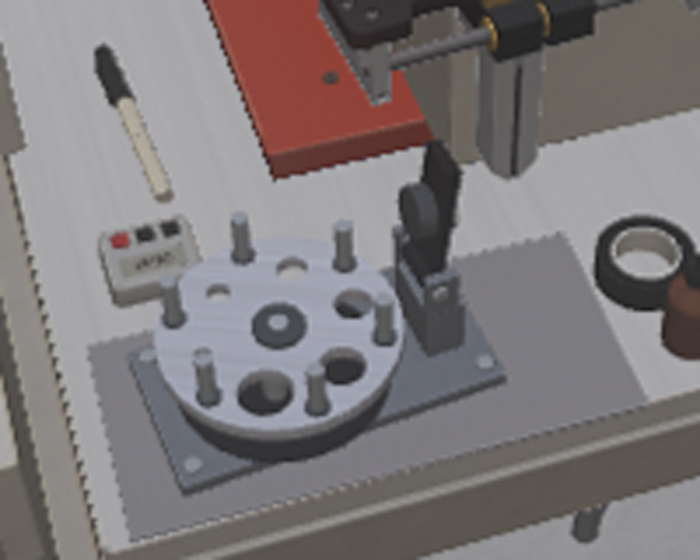

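View pics/w7.png

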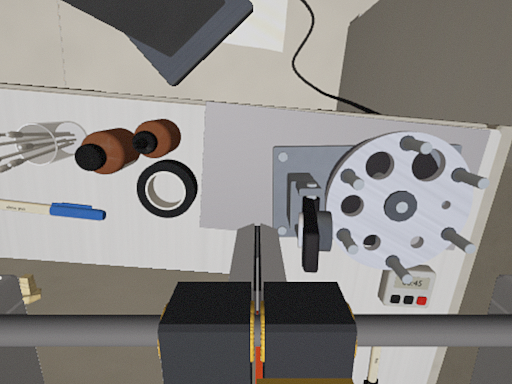

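{"op": "servo_tool", "data": {"series": [[-0.1, 0.8, 0.1, 0, 0, 0], [-0.15, 1.6, 0.15, 0, 0, 0], [-0.15, 2.2, 0.15, 0, 0, 0], [-0.15, 2.7, 0.15, 0, 0, 0], [-0.15, 3.2, 0.15, 0, 0, 0], [-0.15, 3.7, 0.2, 0, 0, 0], [-0.15, 4.3, 0.35, 0, 0, 0], [-0.15, 4.9, 0.55, 0, 0, 0], [-0.15, 5.5, 0.85, 0, 0, 0], [-0.15, 6.1, 1.2, 0, 0, 0]]}}

```text
clock: 8.4
eef_pos: [495.4, -4.2, 105.2]
eef_rot: [3.141, 0.0, 2.439]
wrist_force: [0.7, -0.6, 1.4]
finger_gap: 0.3
```

Run:
```python
from h import *
snap('scene','s8'); 
to(-37.5,0,69,2.443)
a=cv2.imread('pics/s8.png')[130:290,140:340]; cv2.imwrite('pics/s8z.png',cv2.resize(a,None,fx=3.5,fy=3.5,interpolation=cv2.INTER_CUBIC))
```

```text
t 8.45 tcp [495.5  -3.7 104.5] yaw 2.439 stand [-56.9   0.1] F [ 0.4  0.8 -1.3] gap 0.6
shift cm [-0.01  1.94  3.55] rz -0.004
```

View pics/s8z.png

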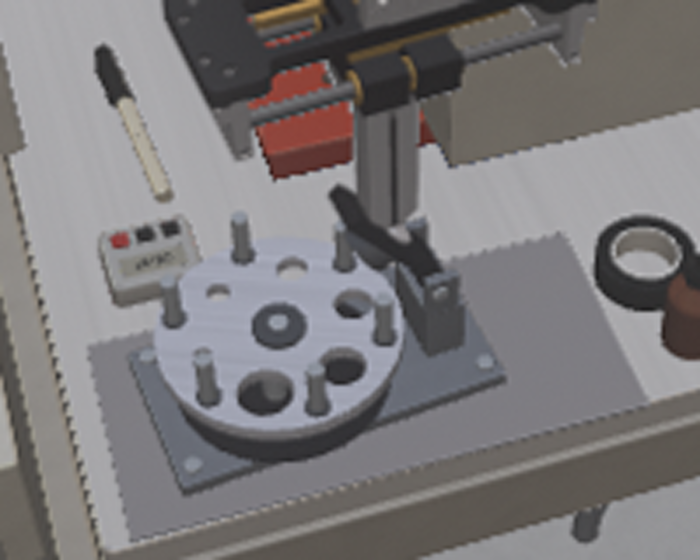

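{"op": "servo_tool", "data": {"series": [[0, 0.45, 0.45, 0, 0, 0], [0, 0.9, 1.0, 0, 0, 0], [0, 1.25, 1.6, 0, 0, 0], [0, 1.6, 2.2, 0, 0, 0], [0, 1.8, 2.7, 0, 0, 0], [0, 1.95, 3.2, 0, 0, 0], [0, 1.95, 3.45, 0, 0, 0], [0, 1.95, 3.6, 0, 0, 0], [0, 1.95, 3.65, 0, 0, 0], [0, 1.95, 3.65, 0, 0, 0]]}}

```text
clock: 9.28
eef_pos: [507.5, 10.2, 69.2]
eef_rot: [3.142, -0.0, 2.439]
wrist_force: [-2.1, 2.0, 5.9]
finger_gap: 0.6
```

Run:
```python
from h import *
snap('scene','s9'); 
to(-37.5,0,69,2.443)
a=cv2.imread('pics/s9.png')[130:290,140:340]; cv2.imwrite('pics/s9z.png',cv2.resize(a,None,fx=3.5,fy=3.5,interpolation=cv2.INTER_CUBIC))
```

```text
t 9.33 tcp [507.4  10.2  69.2] yaw 2.439 stand [-38.6  -0.1] F [-2.1  2.4  5.8] gap 0.5
shift cm [0.01 0.11 0.02] rz -0.004
```

View pics/s9z.png

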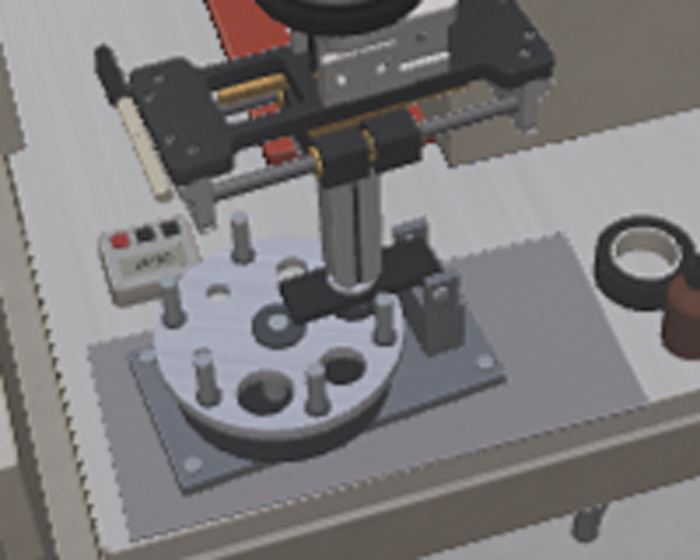

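Force is already rising. I'll press a little harder to confirm the arm is on its stop.

{"op": "servo_tool", "data": {"series": [[0, 0, 0.05, 0, 0, 0], [0, 0, 0.1, 0, 0, 0], [0, 0, 0.15, 0, 0, 0], [0, 0, 0.2, 0, 0, 0], [0, 0, 0.25, 0, 0, 0], [0, 0, 0.3, 0, 0, 0], [0, 0, 0.3, 0, 0, 0], [0, 0, 0.3, 0, 0, 0], [0, 0, 0.3, 0, 0, 0], [0, 0, 0.3, 0, 0, 0]]}}

```text
clock: 10.17
eef_pos: [507.8, 10.2, 68.5]
eef_rot: [3.141, 0.001, 2.439]
wrist_force: [-14.6, 2.4, 36.6]
finger_gap: 0.2
```

Run:
```python
from h import *
where()
```

```text
t 10.17 tcp [507.8  10.2  68.5] yaw 2.439 stand [-38.4  -0.3] F [-14.6   2.4  36.6] gap 0.2
```

It took 37 N with no further travel, so the arm is on its stop. I'll lift off.

{"op": "servo_tool", "data": {"series": [[0, 0, -0.3, 0, 0, 0], [0, 0, -0.8, 0, 0, 0], [0, 0, -2, 0, 0, 0], [0, 0, -4, 0, 0, 0], [0, 0, -6, 0, 0, 0], [0, 0, -8, 0, 0, 0], [-3, 0, -10, 0, 0, 0], [-6, 0, -12, 0, 0, 0], [-9, 0, -14, 0, 0, 0], [-12, 0, -14, 0, 0, 0]]}}

```text
clock: 11.0
eef_pos: [601.1, -68.7, 210.3]
eef_rot: [3.139, 0.005, 2.439]
wrist_force: [0.2, -0.9, 0.3]
finger_gap: 0.4
```

Run:
```python
from h import *
where(); c=snap('top','t10'); snap('scene','s10')
for n,r in(('t10',(110,270,160,360)),('s10',(130,290,140,340))):
  a=cv2.imread(f'pics/{n}.png')[r[0]:r[1],r[2]:r[3]]; cv2.imwrite(f'pics/{n}z.png',cv2.resize(a,None,fx=3.7,fy=3.7,interpolation=cv2.INTER_CUBIC))
```

```text
t 11.00 tcp [601.1 -68.7 210.3] yaw 2.439 stand [ -38.8 -122.5] F [ 0.2 -0.9  0.3] gap 0.4
```

View pics/t10z.png

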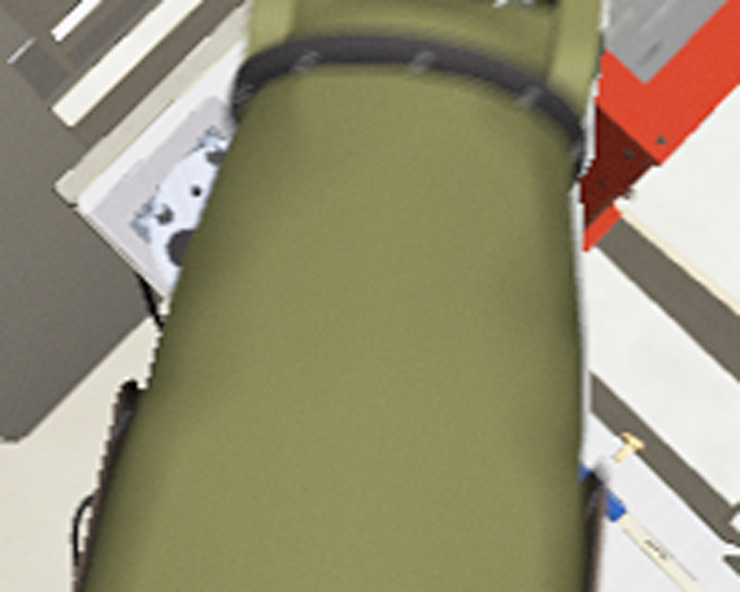

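View pics/s10z.png

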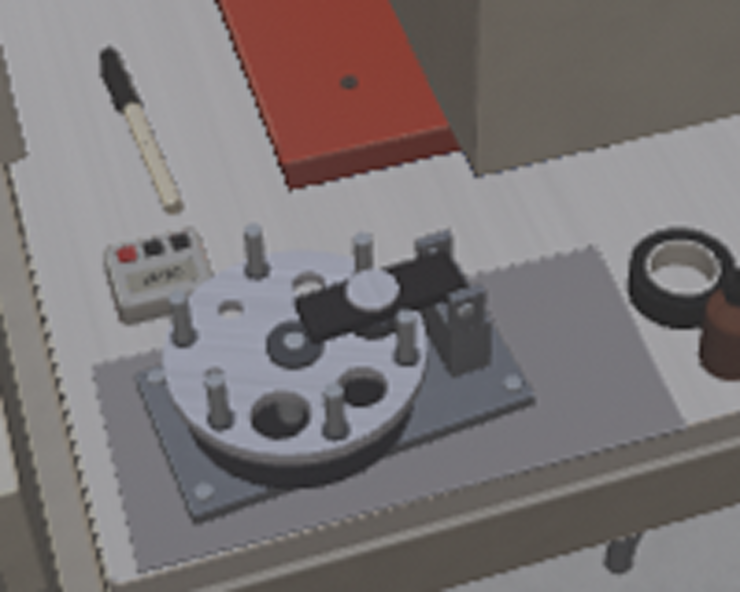

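The scene shows the arm lying over the wheel between two posts, and the bystanders in place. My retreat went towards the machine side, with no contact. I'll come back to the robot side to free the top view.

{"op": "servo_tool", "data": {"series": [[2, 0, 0, 0, 0, 0], [5, 0, 0, 0, 0, 0], [8, 0, 0, 0, 0, 0], [11, 0, 0, 0, 0, 0], [14, 0, 0, 0, 0, 0], [17, 0, 0, 0, 0, 0], [20, 0, 0, 0, 0, 0], [23, 0, 0, 0, 0, 0], [25.5, 0, 0, 0, 0, 0], [27, 0, 0, 0, 0, 0]]}}

```text
clock: 11.93
eef_pos: [390.8, 108.2, 205.7]
eef_rot: [-3.141, -0.0, 2.44]
wrist_force: [1.4, -0.2, 0.5]
finger_gap: 0.1
```

{"op": "servo_tool", "data": {"series": [[0, 0.5, 0, 0, 0, 0], [0, 2, 0, 0, 0, 0], [0, 4, 0, 0, 0, 0], [0, 5, 0, 0, 0, 0], [0, 5, 0, 0, 0, 0], [0, 5, 0, 0, 0, 0], [0, 5, 0, 0, 0, 0], [0, 5, 0, 0, 0, 0], [0, 5, 0, 0, 0, 0], [0, 5, 0, 0, 0, 0]]}}

```text
clock: 12.77
eef_pos: [425.3, 145.0, 206.1]
eef_rot: [3.141, 0.0, 2.438]
wrist_force: [1.1, -0.5, -0.2]
finger_gap: 0.2
```

Run:
```python
from h import *
import pickle
s0,d=pickle.load(open('d0.pkl','rb'))
where(); c=snap('top','t11'); sc=snap('scene','s11')
g=cv2.cvtColor(c['pixels'],cv2.COLOR_RGB2GRAY)
x0,y0,x1,y1=195,140,260,205; a=cv2.resize(g[y0:y1,x0:x1],None,fx=6,fy=6,interpolation=cv2.INTER_CUBIC)
nn,l,stt,ce=cv2.connectedComponentsWithStats((a<120).astype(np.uint8))
for i in range(1,nn):
    if 60<stt[i,4]<9000:
        u=(ce[i]+.5)/6-.5+[x0,y0]; q=ray(c,*u,48)[:2]-C; print(np.round(u,1),stt[i,4]//36,'r %.1f ang %.1f'%(np.hypot(*q),np.degrees(np.arctan2(q@ey,q@ex))))
for n,im,r in(('t11',c,(110,270,160,360)),('s11',sc,(190,240,190,290))):
  b=cv2.cvtColor(im['pixels'],cv2.COLOR_RGB2BGR)[r[0]:r[1],r[2]:r[3]]; k=3.7 if n=='t11' else 7
  b=cv2.resize(b,None,fx=k,fy=k,interpolation=cv2.INTER_CUBIC)
  for x,y,z in ((-5,13,69),(-5,-13,69),(-5,13,60)):
    q=proj(im,[*st(x,y),z]); cv2.circle(b,tuple(int(v) for v in ((q+.5-[r[2],r[0]])*k)),3,(0,0,255),1)
  cv2.imwrite(f'pics/{n}z.png',b)
# bystander change
for nm,(x0,y0,x1,y1) in {'bystanders':(265,205,305,260),'timer':(228,120,255,150)}.items():
  print(nm,np.abs(c['pixels'][y0:y1,x0:x1].astype(int)-d['top']['pixels'][y0:y1,x0:x1]).mean())
```

```text
t 12.77 tcp [425.3 145.  206.1] yaw 2.438 stand [ 11.9 149.4] F [ 1.1 -0.5 -0.2] gap 0.2
[242.8 143.9] 12 r 83.7 ang -83.1
[217.7 152. ] 10 r 52.8 ang -30.0
[227.5 155.8] 12 r 40.1 ang -59.6
[238.3 155.6] 9 r 52.4 ang -90.6
[212.7 161.3] 4 r 40.1 ang 0.2
[239.6 165.7] 23 r 39.9 ang -119.6
[204.2 168.2] 9 r 52.6 ang 31.0
[227.8 173.1] 137 r 8.9 ang -173.2
[209.9 176.7] 81 r 39.9 ang 60.1
[245.5 175.4] 7 r 53.2 ang -151.8
[245.5 187.2] 164 r 66.2 ang -178.3
[198.9 192.1] 109 r 83.4 ang 78.9
[222.1 186.8] 59 r 40.0 ang 120.0
[211.5 188. ] 8 r 53.7 ang 91.7
[250.6 196.8] 29 r 91.8 ang 174.6
[232.4 191.5] 6 r 55.0 ang 150.3
bystanders 11.82090909090909
timer 12.973251028806585
```

View pics/t11z.png

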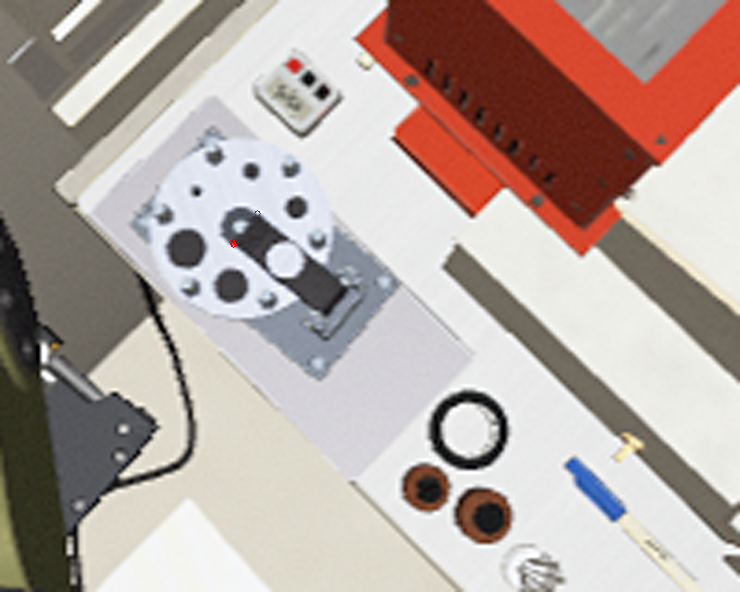

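View pics/s11z.png

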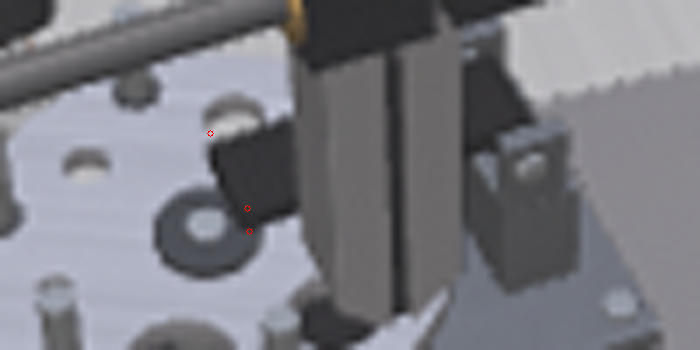

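The wheel angles are unchanged (openings at 120.0°, 60.1° and -59.6°). The arm tip sits on the projected flat-closed marks. The tape, bottle and timer are at the same pixels as at the start, and the robot is clear, so I'll hand in.

```bash
python3 -c "
from h import *
sign_off(); print(read_state()['clock'])"
```

```text
the job is handed in; nothing more can be done
the job is handed in; nothing more can be done
```

The stand is set for the 20 mm opening and the job is handed in, at about 12.8 s on the clock. `sign_off()` gave no verdict.

- **Wheel:** I pushed one post about 45° counter-clockwise with the shut fingers, and it snapped on to the next click. Before I touched the sensor arm, opening 3 measured 39.8 mm from the axis at -179.6°, within about 0.5 mm of the gauge spot. At the end the sensor arm covered that opening. The other openings were still within 0.5° of their click positions.
- **Sensor arm:** I tipped it over from behind and pressed it flat. It took 37 N with no further travel at a fingertip height of 68.5 mm, against 69 mm expected for the closed arm. After I lifted off, its tip matched the projected closed position to within a pixel or two.
- **Bystanders:** the tape roll, bottle and timer sit at the same places in the top view as at the start. A raw pixel-difference check on those areas gave about 12 grey levels. I took that as camera noise and didn't look into it further.
- **Misstep:** my first retreat after pressing went towards the machine side by a sign error. The wrist force stayed near zero, and I brought the arm back clear before handing in.

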